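# Seat the lens nest plate on its locating pins and swing the clamp over it

## Robot

A 7-joint arm with a two-finger parallel gripper is mounted at the origin on the work surface. World frame = base frame: x ahead of the robot, y to its left, z up, the work surface at z = 0. Lengths are in m, angles in degrees, forces in N, time in s.
With the tool pointing down it reaches from about 0.425 to 0.875 m from the base axis. Payload 8.4 kg.
Tool frame: the origin (TCP) lies midway between the tips of the shut fingers; the grasp point (between the pads) lies 19 mm behind it; z points along the fingers, y is the line along which they close (so a half turn about z gives the same grasp; the last joint's range is limited). The gripper opens to 85 mm and grips with 20 to 120 N. Pads are 22 mm wide; open, the fingers measure 114 mm over their backs; the gripper's body (76 mm by 85 mm) begins 54 mm behind the grasp point. The pads swing forward as they close: fully open they stand 13 mm farther back than shut.
Start: joints at [-71.631, 19.091, 2.286, 83.961, -0.768, 76.965, -3.352], TCP at [0.265, 0.594, 0.198] pointing down, gripper open.
Joint ranges: [-147.57, 147.57], [-21.85, 119.76], [-74.77, 79.35], [14.55, 137.4], [-85.83, 265.84], [4.83, 119.75], [-152.11, 152.11]. Speed limits (degrees/s): [127.2, 127.2, 159.86, 159.86, 180, 180, 180].

## Interface

Orientations are given as [roll, pitch, yaw] about the fixed x, y, z axes, in that order (R = Rz(yaw) Ry(pitch) Rx(roll)).
In Python, from station import ctrl gives the robot as it stands. Calls block until the motion is done:
- ctrl.move_to(position, orientation): joint-space move of the TCP to a pose.
- ctrl.line_to(position, orientation=None, feed=0.15): straight line of the TCP; orientation=None keeps the orientation; feed is the mean speed in m/s.
- ctrl.move_joints(angles): joint-space move.
- ctrl.move_gripper(opening, squeeze=None): opening from 0.0 (shut) to 1.0 (fully open); squeeze is the grip in N (None keeps the last); returns when the fingers have stopped.
- ctrl.sleep(seconds).
- ctrl.solve_ik(position, orientation): joint angles nearest the present ones, or None.
- ctrl.observe(): the state.
- ctrl.camera(name): name is "scene" or "top" or "wrist"; returns the picture (480x640x3 uint8, red, green, blue); there is no depth.
- ctrl.get_calibration(name): a dict with "fx", "fy", "cx", "cy" (pixels), "k1" (the pictures are not rectified: a ray, as slopes to the right and down, at radius r is drawn at 1 + k1 r^2 times it, then the intrinsics apply), "R" (3x3) and "t" (3): a world point X has camera coordinates R X + t; the wrist camera has in their place "T_tool_cam" (4x4, takes a point from camera to tool coordinates, whose origin is the TCP and whose axes are the flange's). Camera axes: x right, y down, z forward; pixel columns grow to the right and rows downward; lengths in m; the calibration is good to about 2 mm. A picture is of the moment at which its call begins: read the wrist's pose just before it. get_calibration takes no time and is no camera call.
A pose or a line that the arm cannot do raises ctrl.IKError and nothing moves.
- ctrl.close_job(): hands the job in; it is judged then, once.
Trained networks look in the newest picture that a camera, given by its name, has taken for a name from the list of things; names that differ only in an ending like _2 or _b are one class to them, and where a whole thing is asked for, a point or a joint stands for the part that bears it (a point fixed in the world has none). Each returns a list of dicts, best first, with "score" (0 to 1); they miss things now and then, are a little off and sometimes report something else, mostly with a low value. They report only what shows in the picture. A call takes as long as a camera call. They do not tell look-alikes from the thing itself.
- ctrl.look_for(name, camera): "point" ([row, column] in pixels, amid what is visible of it).
- ctrl.tip_of(name, camera): "point" ([row, column] in pixels: a listed point, or the origin of a listed thing).
The state is a dict: "t": time; "joint_pos": joint angles; "qvel": joint speeds; "effort": joint torques, N m; "eef_pos": TCP position; "eef_rot": TCP orientation; "force": force on the tool from outside, world axes, zero at the start; "ft_torque": the same for the moment, N m; "finger_gap": opening from 0.0 (shut) to 1.0 (fully open); "finger_force": force on a finger pad.
Only numpy, scipy, OpenCV 4.12 (cv2) and the standard library are available. Lean on these libraries where they do the work, as an engineer would, in place of code of your own. Each camera call takes 0.05 s, during which the arm holds its last target. There are 200 camera calls.

## Task

The aluminium nest plate lies askew in the fixture, one end propped up on the two locating pins. Nudge it slowly along between the guide rails with your fingertips until its two small holes drop over the pins and it lies flat on the base, then push the clamp arm round by its knob, over the plate, until it is fully home against its stop. Only push: do not pick the plate up, and leave the lens blank, the centering cup and the lens gauge where they are.

Things in the scene. Friction and masses are not known exactly. Their poses are not given: they have to be found in the camera images.
- base: fixture base: dark steel slab 132 (x) x 256 (y) x 15 mm thick, fixed. Origin: centre of its underside, on the counter; z up. Two steel guide rails along y (y = -114 to +58 mm), 12 mm wide and 12 mm high above the slab, inner faces at x = +-51.2 mm. A round clamp post, 20 mm in diameter, at x 0, y +105 mm. The slab is bare from y = -128 mm up to the plate, which must be nudged along +y
- pins (a point): on the slab (15 mm above the counter), midway between the two fixed bullet-nosed steel pins, which stand at 35 mm either side along the base's x; each is 10 mm in diameter and 8 mm high. They lie hidden under the plate at the start. Axes as the base
- nest_mid (a point): centre, half-way up, of the loose aluminium nest plate, 100 (x) x 130 (y) x 10 mm, 0.3 kg; axes as the base within 1.2 mm side play in the rails. Two 13 mm holes at x +-35, y +25 mm, a 46 mm lens opening at y -20 mm. Starts 16 to 34 mm short of home (to -y), its +y end propped 9 mm up on the pins. Slides at 1 to 3 N; at about 20 mm/s it drops over the pins and stops, pushed fast it can skip over
- home (a point): the point fixed on the base where the plate's centre lies when the plate is seated flat over the pins: x 0, y 0 of the base, 20 mm above the counter; axes as the base
- pivot (a point): vertical axis of the swing clamp, on the base at x 0, y +105 mm, 32 mm above the counter (half-way up the clamp arm); axes as the base. The arm's stop, an upright pin 6 mm in diameter reaching 35 mm above the counter, stands at x +12, y +90 mm of the base
- knob (a point): centre of the clamp's black upright knob, 18 mm in diameter, from 39 to 65 mm above the counter, 60 mm from the pivot axis. It stands on the steel clamp arm, 18 mm wide, reaching 72 mm from the pivot, 27 to 37 mm above the counter: it clears a seated plate by 2 mm, but not one still up on the pins
- clamp (a joint): angle of the clamp arm in rad: 0 = fully home on its stop, the arm pointing along the base's -y over the middle of the plate's end; it grows clockwise seen from above, at 1.57 the arm points along the base's -x, greatest 2.1. It stays where it is left; moving it takes about 1 N at the knob
- blank: frosted glass lens blank, a loose disc 60 mm in diameter and 15 mm thick, lying on the counter; origin at the centre of its underside. Not to be disturbed
- cup: black bakelite centering cup, loose, 56 mm in diameter, 42 mm high, standing on the counter; origin at the centre of its underside. Not to be disturbed
- gauge: aluminium lens gauge with a chrome dial face, loose, lying on its back: round case 58 mm in diameter, 17 mm thick, with a foot and three short feelers reaching 51 mm from the dial's centre towards its -x; origin at the centre of the underside of the case. Not to be disturbed
There are look-alikes about, which are no part of the job. Leave any blue, brown or yellow look-alike of the part that bears nest_mid alone.

How it is judged (in metres and radians):
On the way, in this order (a step that is already met when the one before it is completed fails the run):
1. the nest plate has dropped over both pins and lies flat on the base (horizontal distance between nest_mid and home below 0.004 m and z of nest_mid in the frame of home below 0.002 m and angle between the z axis of nest_mid and the z axis of home, either way round below 0.025 rad), for 0.2 s.
2. the clamp arm is home over the plate (value of joint clamp below 0.12 rad), for 0.2 s.
At the end, for the whole second after the job is handed in: The nest plate lies flat over both pins (centre within 4 mm of home seen from above, no more than 2 mm high, tilt under 0.025 rad) and the clamp arm is within 0.12 rad of its stop (all of step 1 and value of joint clamp below 0.12 rad); the robot touches nothing.
It fails at once if the nest plate is lifted (more than 20 mm above its seat) (z of nest_mid in the frame of home above 0.02 m).
It fails at once if the lens blank, the cup or the gauge is moved more than 10 mm (distance of any of blank, cup, gauge from where it was at the start of the episode above 0.01 m).
It also fails if it takes over 45 s, if anything falls off the work surface, if the arm or the gripper's body presses on something with over 40 N, if the wrist force passes 120 N, or if a joint passes its speed limit or range.

## Working session

There is one attempt and no reset: what is moved stays moved. The work goes in short steps, each a Python script; the robot and the scene stay as the last script left them, time stands still between calls to the robot, and variables do not carry over. Pictures are saved under pics/ and viewed, at most 10 in all, crops included, and the job is handed in when it is done.

```bash
mkdir -p pics; cat > h.py <<'E'
import numpy as np, cv2
from station import ctrl
from scipy.spatial.transform import Rotation as Ro
def cam(name):
    c=ctrl.get_calibration(name)
    if 'R' in c: return c,np.array(c['R']),np.array(c['t'])
    o=ctrl.observe(); Rt=Ro.from_euler('xyz',o['eef_rot'],degrees=True).as_matrix()
    T=np.eye(4);T[:3,:3]=Rt;T[:3,3]=o['eef_pos']; M=np.linalg.inv(T@np.array(c['T_tool_cam']))
    return c,M[:3,:3],M[:3,3]
def pix2w(C,rc,z):
    c,R,t=C; K=np.array([[c['fx'],0,c['cx']],[0,c['fy'],c['cy']],[0,0,1.]])
    p=cv2.undistortPoints(np.array([[[rc[1],rc[0]]]],float),K,np.array([c['k1'],0,0,0.]))[0,0]
    o=-R.T@t; d=R.T@np.array([p[0],p[1],1]); return o+d*(z-o[2])/d[2]
def w2pix(C,X):
    c,R,t=C; K=np.array([[c['fx'],0,c['cx']],[0,c['fy'],c['cy']],[0,0,1.]])
    return cv2.projectPoints(np.array(X,float).reshape(-1,1,3),cv2.Rodrigues(R)[0],t,K,np.array([c['k1'],0,0,0.]))[0][:,0,::-1]
def shot(name,fn=None):
    C=cam(name); im=ctrl.camera(name)
    if fn: cv2.imwrite('pics/'+fn,im[:,:,::-1])
    return C,im
E
python3 - <<'E'
from h import *
for n in ('top','scene'):
    C,im=shot(n,n+'1.png')
    for k,z in (('base',0),('pivot',.032),('knob',.052),('nest_mid',.022),('home',.02),('blank',0),('cup',0),('gauge',0)):
        for d in ctrl.tip_of(k,n)[:3]: print(n,k,round(d['score'],2),np.round(d['point'],1),np.round(pix2w(C,d['point'],z),4))
print(ctrl.observe())
E
```

```text
top base 0.59 [266.  316.4] [0.5184 0.0258 0.    ]
top pivot 0.79 [253.7 267.7] [0.5372 0.1249 0.032 ]
top pivot 0.25 [191.6 284.9] [0.669  0.0937 0.032 ]
top pivot 0.22 [217.8 338.5] [ 0.6146 -0.0186  0.032 ]
top knob 0.91 [278.5 261.4] [0.4834 0.1336 0.052 ]
top knob 0.38 [272.4 330.9] [ 0.4978 -0.0045  0.052 ]
top nest_mid 0.95 [376.9 216.3] [0.2902 0.219  0.022 ]
top nest_mid 0.88 [352.3 436.7] [ 0.3449 -0.2176  0.022 ]
top nest_mid 0.86 [149.5 362.9] [ 0.767  -0.0688  0.022 ]
top home 0.86 [268.7 315.2] [0.5096 0.0277 0.02  ]
top home 0.37 [191.4 285.6] [0.6728 0.0932 0.02  ]
top blank 0.67 [217.9 338.4] [ 0.622  -0.0187  0.    ]
top blank 0.64 [268.4 314.8] [0.5133 0.0291 0.    ]
top blank 0.35 [251.2 263.1] [0.548  0.1381 0.    ]
top cup 0.65 [190.3 281.3] [0.6808 0.104  0.    ]
top gauge 0.94 [223.  418.2] [ 0.6135 -0.1874  0.    ]
scene base 0.57 [278.4 347.3] [0.5142 0.0329 0.    ]
scene base 0.51 [297.7 287. ] [ 0.6168 -0.0154  0.    ]
scene pivot 0.68 [294.3 386.9] [0.54   0.1313 0.032 ]
scene pivot 0.41 [268.8 407.9] [0.4636 0.1219 0.032 ]
scene nest_mid 0.94 [402.  401.
[... 410 characters left out ...]
 ]
{'t': 0.9, 'joint_pos': array([-71.63232793,  19.08870756,   2.28565313,  83.95973845,
        -0.76808108,  76.9660154 ,  -3.35069025]), 'qvel': array([-0.04192283,  0.05851475,  0.04074593,  0.01511186, -0.10759048,
       -0.03589281, -0.04600983]), 'effort': array([-6.80956346e-04, -6.58293200e+01,  1.36248171e+00, -4.05830562e+01,
        1.65557588e-02,  2.73963662e-03,  6.30505440e-06]), 'eef_pos': array([0.26490805, 0.5935487 , 0.19844594]), 'eef_rot': array([ 1.79999304e+02, -1.03234485e-03,  1.55948318e+02]), 'force': array([ 0.84289599, -1.08035618,  0.15596882]), 'ft_torque': array([ 0.0022154 ,  0.01057188, -0.03252885]), 'finger_force': 0.0, 'finger_gap': 1.0019448381065714}
```

View pics/top1.png

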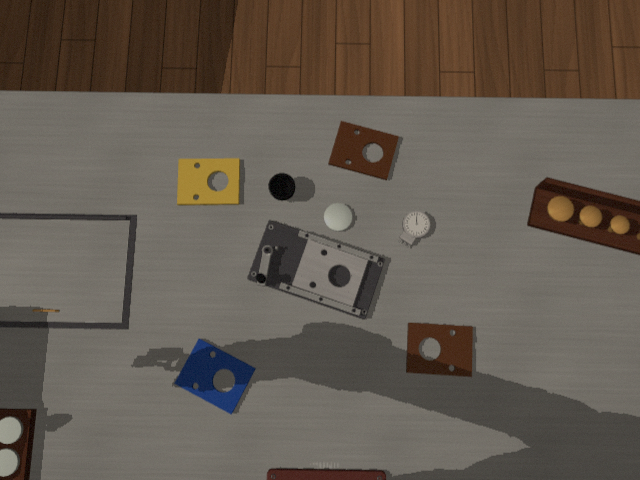

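View pics/scene1.png

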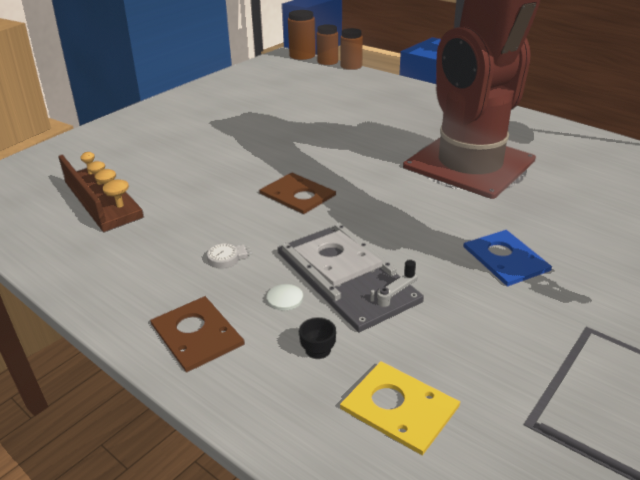

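Top view: fixture at about (320,268) with bare end at right (375,290), pivot (267,250), and knob (261,278). The silver plate is between the rails; the coloured plates are look-alikes. The scene view agrees. I'll close in with the wrist camera.

```bash
python3 - <<'E'
from h import *
ctrl.move_gripper(0.0)
ctrl.move_to([0.495,-0.02,0.27],[180,0,75.4])
C,im=shot('wrist','w1.png')
for k,z in (('base',0),('pivot',.032),('knob',.052),('nest_mid',.022),('home',.02),('pins',.015)):
    for d in ctrl.tip_of(k,'wrist')[:2]: print(k,round(d['score'],2),np.round(d['point'],1),np.round(pix2w(C,d['point'],z),4))
o=ctrl.observe();print(o['t'],o['eef_pos'],o['eef_rot'],o['joint_pos'],o['force'],o['finger_gap'])
E
```

```text
pivot 0.83 [ 20.8 326.1] [0.5409 0.1267 0.032 ]
pivot 0.56 [147.2 433.8] [ 0.6146 -0.0091  0.032 ]
knob 0.74 [ 24.3 257. ] [0.4816 0.1362 0.052 ]
nest_mid 0.95 [371.1 245.1] [ 0.3543 -0.2156  0.022 ]
nest_mid 0.74 [162.1 573.6] [ 0.7591 -0.0602  0.022 ]
pins 0.89 [108.6 321.9] [0.518  0.0522 0.015 ]
4.3667 [ 0.49503032 -0.01983479  0.26997577] [-1.79998572e+02  3.92493606e-03  7.54153839e+01] [-44.35408833  -3.17654135  40.41618339 100.03782999   2.08045215
  82.3892546  -18.84175591] [-0.75238393 -0.0718732  -0.06680193] 0.0019250750223909093
```

View pics/w1.png

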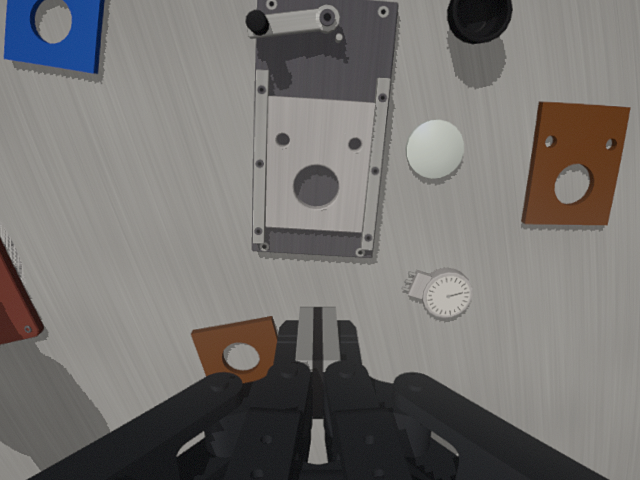

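The wrist view shows the silver plate with its near edge at (265,227)-(362,234), small holes at (283,139) and (355,144), and slab corners at (252,249), (377,263) and (397,3). The clamp pivot is at (326,17).

```bash
python3 - <<'E'
from h import *
C=cam('wrist')
P=lambda c,r,z:pix2w(C,(r,c),z)[:2]
bl,br,tr=P(252,249,.015),P(377,263,.015),P(397,3,.015)
print(bl,br,tr,np.linalg.norm(br-bl),np.linalg.norm(tr-br))
v=tr-br; th=np.arctan2(v[1],v[0])-np.pi/2; u=br-bl; print('yaw',np.degrees(th),np.degrees(np.arctan2(u[1],u[0])))
piv=P(326.5,16,.037)
R=np.array([[np.cos(th),-np.sin(th)],[np.sin(th),np.cos(th)]])
for p,l in ((bl,(-.066,-.128)),(br,(.066,-.128)),(tr,(.066,.128)),(piv,(0,.105))): print('centre',p-R@np.array(l))
c=np.mean([p-R@np.array(l) for p,l in ((bl,(-.066,-.128)),(br,(.066,-.128)),(tr,(.066,.128)))],0)
for n,a in (('edgeL',(267,228,.025)),('edgeR',(360,234,.025)),('hole',(283,139,.032)),('hole',(355,144,.032)),('opening',(316,186,.0275)),('knob',(257,22,.065)),('gaugefoot',(408,280,.01))): print(n,R.T@(P(*a)-c))
E
```

```text
[ 0.407943   -0.07158746] [ 0.53604781 -0.12199141] [0.6102559  0.12755138] 0.13766408565062943 0.2603429434904844
yaw -16.561224805608845 -21.477587634579223
centre [0.50769012 0.03228992]
centre [0.50927086 0.01951122]
centre [0.51050877 0.023674  ]
centre [0.51223756 0.0280695 ]
edgeL [-0.0518112  -0.09402935]
edgeR [ 0.0455954  -0.09735798]
hole [-0.0353884  -0.00165875]
hole [ 0.03412604 -0.00409143]
opening [-0.00214781 -0.04749057]
knob [-0.05578166  0.09754204]
gaugefoot [ 0.10548452 -0.15492784]
```

```bash
cat >> h.py <<'E'
YAW=-18.0; HOME=np.array([.5097,.0288])
def b2w(x,y,z):
    a=np.radians(YAW); return np.r_[HOME+np.array([[np.cos(a),-np.sin(a)],[np.sin(a),np.cos(a)]])@[x,y],z]
E
python3 - <<'E'
from h import *
O=[180,0,YAW+90]
ctrl.move_to(b2w(0,-.118,.10),O)
ctrl.line_to(b2w(0,-.118,.019),feed=.06)
d=b2w(0,1,0)-b2w(0,0,0)
f0=ctrl.observe()['force']; y=-.118; lst=[]
while y<-.0735:
    y+=.0025; ctrl.line_to(b2w(0,y,.019),feed=.014)
    o=ctrl.observe(); f=-(o['force']-f0)@d; lst.append((round(y*1e3,1),round(f,1),round((o['force']-f0)[2],1)))
    if f>9: break
print(lst)
C,im=shot('wrist','w2.png')
for k,z in (('nest_mid',.02),('home',.02),('pins',.015),('knob',.052),('pivot',.032)):
    for q in ctrl.tip_of(k,'wrist')[:2]: print(k,round(q['score'],2),np.round(q['point'],1),np.round(pix2w(C,q['point'],z),4))
print(o['t'],o['eef_pos'])
E
```

```text
[(-115.5, np.float64(-0.8), np.float64(-1.5)), (-113.0, np.float64(1.0), np.float64(-1.4)), (-110.5, np.float64(-0.1), np.float64(-1.1)), (-108.0, np.float64(0.6), np.float64(-2.1)), (-105.5, np.float64(0.6), np.float64(-1.1)), (-103.0, np.float64(0.3), np.float64(-2.2)), (-100.5, np.float64(0.1), np.float64(-1.7)), (-98.0, np.float64(0.5), np.float64(-1.4)), (-95.5, np.float64(-0.1), np.float64(-1.1)), (-93.0, np.float64(0.2), np.float64(-2.3)), (-90.5, np.float64(-0.1), np.float64(-1.2)), (-88.0, np.float64(0.1), np.float64(-1.8)), (-85.5, np.float64(0.3), np.float64(-0.3)), (-83.0, np.float64(0.8), np.float64(-1.5)), (-80.5, np.float64(-0.1), np.float64(-1.4)), (-78.0, np.float64(0.3), np.float64(-1.8)), (-75.5, np.float64(-0.4), np.float64(-1.4)), (-73.0, np.float64(0.7), np.float64(-1.5))]
nest_mid 0.63 [203.5 315. ] [ 0.499  -0.0008  0.02  ]
12.475 [ 0.48718362 -0.04051293  0.01900277]
```

View pics/w2.png

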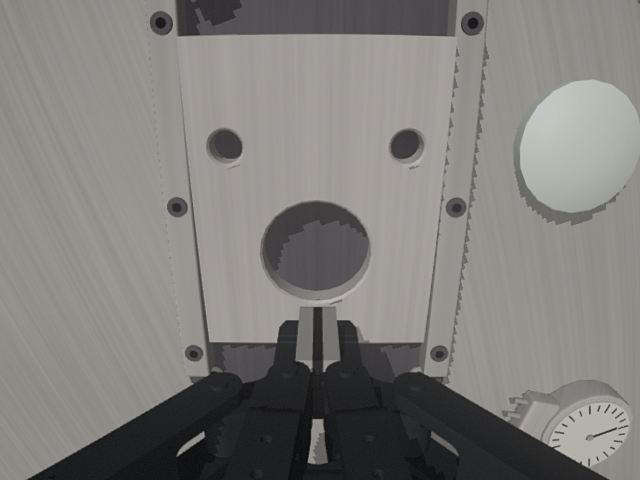

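Plate near edge at row 343, holes (225,145) and (406,145), no pins visible in them yet, and the push force is about zero. I'll compute where the plate and fingertip really are.

```bash
python3 - <<'E'
from h import *
C=cam('wrist'); print('cam pos tool',np.round(ctrl.get_calibration('wrist')['T_tool_cam'],3))
a=np.radians(YAW);R=np.array([[np.cos(a),-np.sin(a)],[np.sin(a),np.cos(a)]])
B=lambda c,r,z:np.round(R.T@(pix2w(C,(r,c),z)[:2]-HOME)*1e3,1)
o=ctrl.observe(); print('TCP px',w2pix(C,o['eef_pos']), 'tcp base',R.T@(o['eef_pos'][:2]-HOME))
for n,a in (('edge',(240,342,.025)),('edge',(390,343,.025)),('holeL',(225,145,.03)),('holeR',(406,145,.03)),('far',(178,35,.034)),('far',(447,36,.034)),('opening',(316,248,.027)),('railscrewL',(193,353,.027)),('railscrewR',(439,353,.027)),('sL2',(177,207,.027)),('sR2',(456,207,.027)),('sL3',(161,23,.027)),('sR3',(472,23,.027)),('blank ctr',(583,146,.015))): print(n,B(*a))
im=cv2.imread('pics/w2.png')
cv2.imwrite('pics/w2c.png',cv2.resize(im[110:400,180:460],None,fx=2,fy=2,interpolation=cv2.INTER_CUBIC))
E
```

```text
cam pos tool [[-0.001 -0.946 -0.325  0.085]
 [ 1.    -0.001 -0.001  0.   ]
 [ 0.    -0.325  0.946 -0.177]
 [ 0.     0.     0.     1.   ]]
TCP px [[290.82514344 317.52184306]] tcp base [-1.29915469e-05 -7.30592560e-02]
edge [-36.4 -96.8]
edge [ 34.  -97.4]
holeL [-35.8  -5.7]
holeR [34.3 -5.8]
far [-49.7  34.1]
far [46.3 33.6]
opening [ -0.6 -49.2]
railscrewL [ -58.8 -101.8]
railscrewR [  57.2 -101.9]
sL2 [-58.2 -31.1]
sR2 [ 57.4 -31.3]
sL3 [-58.   39.6]
sR3 [57.5 39.4]
blank ctr [116.5  -6.3]
```

View pics/w2c.png

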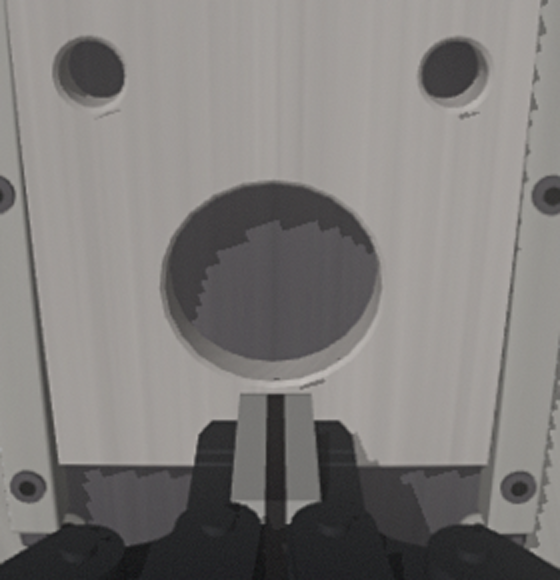

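```bash
python3 - <<'E'
from h import *
o=ctrl.observe(); print(o['t'],o['force'],o['ft_torque'],o['eef_pos'],o['finger_gap'],o['finger_force'])
C,im=shot('scene')
print('TCP px scene',w2pix(C,[o['eef_pos'],b2w(0,-.094,.025),b2w(0,-.07,.015)]))
cv2.imwrite('pics/s2c.png',cv2.resize(im[170:350,220:460,::-1],None,fx=3.3,fy=3.3,interpolation=cv2.INTER_CUBIC))
E
```

```text
12.775 [0.11513992 0.58906212 0.60426973] [ 0.00276408 -0.00545255 -0.03435257] [ 0.48711109 -0.04067947  0.01898391] 0.002689523964902186 0.0
TCP px scene [[247.11151198 323.90113537]
 [238.88469738 317.56195614]
 [249.72819057 324.85847517]]
```

View pics/s2c.png

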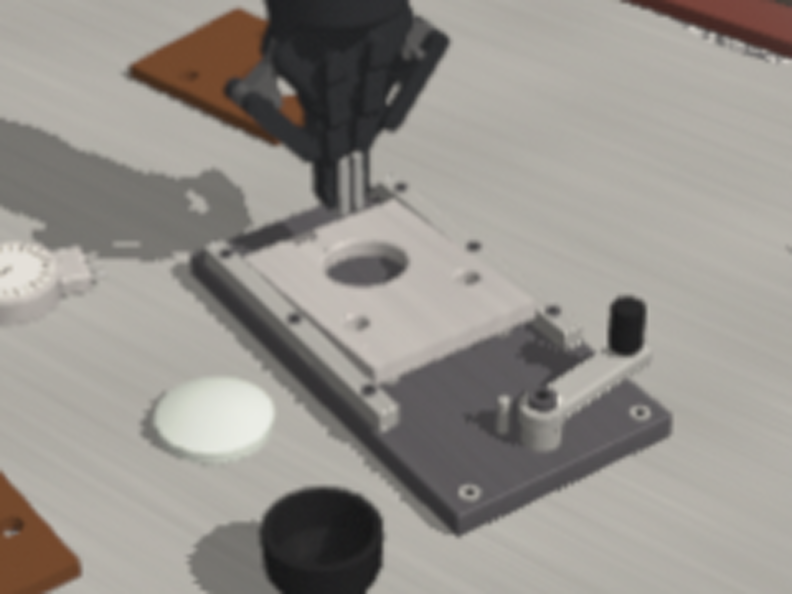

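```bash
python3 - <<'E'
from h import *
o=ctrl.observe(); p=o['eef_pos']
for n in('wrist','scene'):
    C=cam(n); print(n,[np.round(w2pix(C,p+[0,0,h])[0]).tolist() for h in (0,.005,.01,.015,.02)], 'front+11mm',[np.round(w2pix(C,p+(b2w(0,.011,0)-b2w(0,0,0))+[0,0,h])[0]).tolist() for h in (0,.01,.02)])
E
```

```text
wrist [[291.0, 318.0], [296.0, 318.0], [301.0, 318.0], [306.0, 318.0], [312.0, 318.0]] front+11mm [[269.0, 317.0], [278.0, 317.0], [288.0, 318.0]]
scene [[247.0, 324.0], [245.0, 324.0], [243.0, 324.0], [240.0, 324.0], [238.0, 324.0]] front+11mm [[250.0, 327.0], [246.0, 327.0], [241.0, 327.0]]
```

Both views agree that the visible fingertips end well above the calibrated TCP, and nothing was touched: the plate is still about 28 mm short. I'll back off and feel for the slab to get the true tip height.

```bash
python3 - <<'E'
from h import *
ctrl.line_to(b2w(0,-.118,.022),feed=.1)
ctrl.sleep(.1); f0=ctrl.observe()['force']; z=.022; L=[]
while z>-.03:
    z-=.002
    try: ctrl.line_to(b2w(0,-.118,z),feed=.03)
    except ctrl.IKError as e: print('IK',e); break
    o=ctrl.observe(); f=o['force']-f0; L.append((round(z*1e3),np.round(f,1).tolist(),round(o['eef_pos'][2]*1e3,1)))
    if f[2]>4: break
print(L[-6:],o['t'],o['finger_gap'])
E
```

```text
[(-8, [0.0, 0.6, 1.0], np.float64(-8.1)), (-10, [0.4, 1.2, 1.3], np.float64(-10.1)), (-12, [-0.2, 0.9, 0.1], np.float64(-12.1)), (-14, [0.3, 1.2, 0.7], np.float64(-14.1)), (-16, [-0.3, 0.1, 0.5], np.float64(-16.1)), (-18, [-1.4, -0.4, 5.4], np.float64(-17.7))] 18.525 -0.0007443431614098341
```

The slab was touched at TCP z = -17.5 mm, so the real tips end 32.5 mm short of the TCP. I'll use that offset.

```bash
echo "TIP=.0325" >> h.py; python3 - <<'E'
from h import *
Z=.0205-TIP
ctrl.line_to(b2w(0,-.118,Z),feed=.05); ctrl.sleep(.1)
d=b2w(0,1,0)-b2w(0,0,0); f0=ctrl.observe()['force']; y=-.118; L=[]
while y<-.070:
    y+=.003; ctrl.line_to(b2w(0,y,Z),feed=.016)
    o=ctrl.observe(); f=-(o['force']-f0)@d; L.append((round(y*1e3),round(f,1),round((o['force']-f0)[2],1)))
    if f>8: break
print(L)
C,im=shot('wrist','w3.png')
for k,z in (('knob',.052),('pivot',.032),('nest_mid',.02)):
    for q in ctrl.tip_of(k,'wrist')[:1]: print(k,round(q['score'],2),np.round(q['point'],1),np.round(pix2w(C,q['point'],z),4))
print(ctrl.observe()['t'],o['eef_pos'])
E
```

```text
[(-115, np.float64(0.2), np.float64(-0.2)), (-112, np.float64(0.2), np.float64(0.5)), (-109, np.float64(0.1), np.float64(-0.2)), (-106, np.float64(0.5), np.float64(1.2)), (-103, np.float64(1.0), np.float64(0.4)), (-100, np.float64(1.1), np.float64(0.4)), (-97, np.float64(0.5), np.float64(-0.8)), (-94, np.float64(0.7), np.float64(0.0)), (-91, np.float64(1.1), np.float64(-0.2)), (-88, np.float64(-0.2), np.float64(0.9)), (-85, np.float64(0.9), np.float64(0.5)), (-82, np.float64(-0.5), np.float64(0.1)), (-79, np.float64(0.1), np.float64(-0.3)), (-76, np.float64(0.9), np.float64(0.8)), (-73, np.float64(9.7), np.float64(2.6))]
pivot 0.37 [124.7 314.6] [0.5095 0.0305 0.032 ]
nest_mid 0.92 [126.2 314.2] [0.5089 0.0294 0.02  ]
24.2083 [ 0.48639025 -0.04280382 -0.01209244]
```

View pics/w3.png

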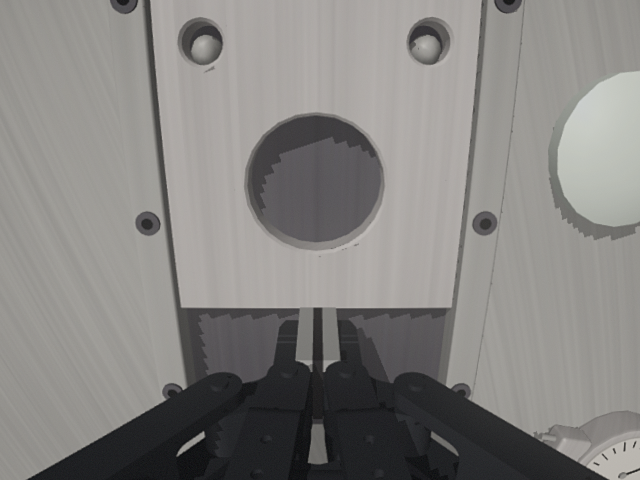

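The plate is seated: pin noses show in both holes at (206,45) and (428,45), and the contact force rose to 9.7 N. Next, the clamp.

```bash
python3 - <<'E'
from h import *
def pose(a,off,z):
    k=np.array([0,.105])+.060*np.array([-np.sin(a),-np.cos(a)])+off*np.array([-np.cos(a),np.sin(a)])
    return b2w(k[0],k[1],z-TIP),[180,0,YAW+180-np.degrees(a)]
ctrl.line_to(b2w(0,-.085,.0205-TIP),feed=.06)
ctrl.line_to(b2w(0,-.085,.11-TIP),feed=.15)
a0=1.357
ctrl.move_to(*pose(a0,.034,.12)); ctrl.line_to(pose(a0,.034,.046)[0],feed=.1)
ctrl.sleep(.1); f0=ctrl.observe()['force']; L=[]
ctrl.line_to(*pose(a0,.022,.046),feed=.05)
a=a0
while a>-.12:
    a-=.12 if a>.3 else .05
    ctrl.line_to(*pose(a,.020,.046),feed=.04)
    o=ctrl.observe(); f=o['force']-f0; L.append((round(a,2),np.round(f,1).tolist()))
    if np.linalg.norm(f)>7: break
print(L,o['t'])
p=pose(a,.035,.046); ctrl.line_to(p[0],feed=.08); ctrl.line_to(p[0]+[0,0,.12],feed=.2)
C,im=shot('wrist','w4.png'); shot('scene','s4.png')
print(ctrl.observe()['t'])
C=cam('scene')
for q in ctrl.tip_of('knob','scene')[:1]+ctrl.tip_of('nest_mid','scene')[:2]: print(q['score'],pix2w(C,q['point'],.04))
a=cv2.imread('pics/w4.png');b=cv2.imread('pics/s4.png')[170:350,220:460]
cv2.imwrite('pics/c4.png',np.hstack([cv2.resize(a,(400,300)),cv2.resize(b,(400,300))]))
E
```

```text
[(1.24, [-0.8, -0.7, -0.3]), (1.12, [-0.9, -0.7, 0.4]), (1.0, [-0.9, -0.5, 0.3]), (0.88, [-1.3, -0.1, 0.8]), (0.76, [-0.5, -0.7, 0.8]), (0.64, [-1.1, -0.6, 1.2]), (0.52, [0.0, -1.1, 0.8]), (0.4, [-0.3, -0.4, 0.2]), (0.28, [-1.0, -1.0, 0.7]), (0.23, [-0.6, -1.6, 0.5]), (0.18, [-1.3, -0.4, 1.4]), (0.13, [-0.8, 0.2, 0.1]), (0.08, [-0.7, 0.2, 0.6]), (0.03, [-1.2, -0.5, 0.7]), (-0.02, [-5.3, 0.4, 2.4]), (-0.07, [-16.8, 4.2, 10.6])] 32.45
33.6333
0.8 [0.51467044 0.0591026  0.04      ]
0.94 [ 0.39310233 -0.18209694  0.04      ]
0.87 [0.71994899 0.27500082 0.04      ]
```

View pics/c4.png

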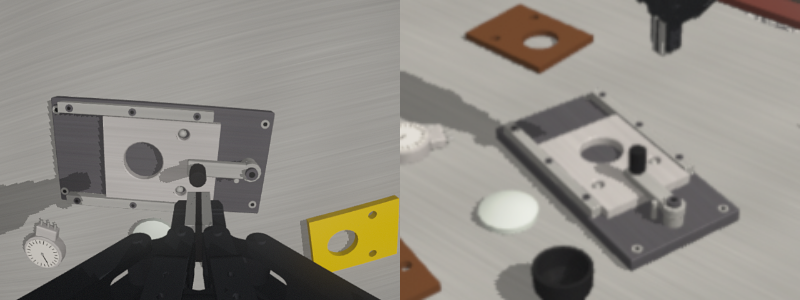

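The plate is flat with its pins showing, and the clamp arm lies over the middle of the plate's end. It met the stop with a clear force rise, and the gripper is clear of everything.

```bash
python3 -c "
from h import *
print(ctrl.close_job())"
```

```text
the job is handed in; nothing more can be done
None
```

I handed the job in at about 34 s: the last pictures show the plate seated flat over both pins, the clamp arm on its stop (contact force about 20 N), the blank, cup and gauge untouched by the arm, and the robot clear, but the judge's verdict was not returned.

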